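# Tip the spares tote into its corner and hold it

## Robot

A 7-joint arm with a two-finger parallel gripper is mounted at the origin on a cart in front of the work surface, level with it; the furniture and walls round the work are solid. World frame = base frame: x ahead of the robot, y to its left, z up, the work surface at z = 0. Lengths are in m, angles in rad, forces in N, time in s.
With the tool pointing down it reaches from about 0.425 to 0.875 m from the base axis. Payload 8.4 kg.
Tool frame: the origin (TCP) lies at the very end of the fingers, on their centre line; the grasp point (between the pads) lies 19 mm behind it (env.pinch_z is the distance from the TCP to the grasp point, in m); z points along the fingers, y is the direction in which the jaws open and shut (so a half turn about z gives the same grasp; the last joint's range is limited). The gripper opens to 85 mm and grips with 20 to 120 N. Pads are 22 mm wide; open, the fingers measure 114 mm over their backs; the gripper's body (76 mm by 85 mm) begins 54 mm behind the grasp point. The pads swing forward as they close: fully open they stand 13 mm farther back than shut.
Start: joints at [1.108, 0.333, 0.04, 1.465, -0.013, 1.343, -0.059], TCP at [0.231, -0.607, 0.199] pointing down, gripper open.
Joint ranges: [-2.58, 2.58], [-0.38, 2.09], [-1.3, 1.39], [0.25, 2.4], [-1.5, 4.64], [0.08, 2.09], [-2.65, 2.65]. Speed limits (rad/s): [2.22, 2.22, 2.79, 2.79, 3.14, 3.14, 3.14].

## Interface

Orientations are given as a unit quaternion [x, y, z, w].
In Python, from station import env, viewer, spotter gives the robot as it stands. The module is installed in compiled form; this text tells all that it offers.
- The arm moves only by the tool jog_arm, never from a script. Its argument "targets" is a list of rows, each an object with "translation": the shift along the tool's x, y, z in units of 40 mm (1.0 is 40 mm), a list of three; "angular": the turn, a rotation vector about the tool's x, y, z in degrees, a list of three; "jaw": the opening, from 0 (shut) to 1 (fully open). In form: [{"translation": [x, y, z], "angular": [wx, wy, wz], "jaw": jaw}, ...]. A call has 1 to 12 rows; each row shifts and turns the commanded pose from where the row before left it, along the tool's axes as they then stand; what a row does not reach is not made up. A row lasts 1/12 s, in which the tool goes at most 41.7 mm and 7.16 degrees, less where a joint would pass 70% of its speed; a pose out of reach is approached as far as the arm can. A call is refused whole if a number of a shift passes 1 or a number of a turn 7.16, either way. A call with a gripper value outside its range is refused whole. The fingers move at their own pace and stop on an object; "force" is the grip in N (left out, the last holds). Time passes only in rows, so rows that do not move let the fingers close. It gives the time, the measured TCP pose, the force and the opening at its end, in the units of the state.
- env.get_obs(): the state, without advancing time (a new reading comes with each control period).
- viewer.camera(name): name is "scene" or "top" or "wrist"; returns a dict with "img" (480x640x3 uint8, red, green, blue), "fx", "fy", "cx", "cy" (pixels), "position" and "attitude" of the camera in the world. Camera axes: x right, y down, z forward; pixel columns grow to the right and rows downward; lengths in m; the calibration is good to about 2 mm. A picture is of the moment at which its call begins. There is no depth.
- env.finish_job(): hands the job in, once; it reports no verdict.
Trained networks look in a picture, given as the dict that the camera call returned (one of the last four; its "shot" number tells which), for a name from the list of things; names that differ only in an ending like _2 or _b are one class to them, and where a whole thing is asked for, a point or a joint stands for the part that bears it (a point fixed in the world has none). Each returns a list of dicts, best first, with "p" (0 to 1); they miss things now and then, are a little off and sometimes report something else, mostly with a low value. They report only what shows in the picture. A call takes as long as a camera call.
- spotter.search_frame(picture, query): "point" ([column, row] as shares, 0 to 1, of the picture: columns of its width, rows of its height, amid what is visible of it).
- spotter.landmark_of(picture, query): "point" ([column, row] as shares, 0 to 1, of the picture: columns of its width, rows of its height: a listed point, or the origin of a listed thing).
The state is a dict: "clock": time; "joints": joint angles; "qd": joint speeds; "tau": joint torques, N m; "position": TCP position; "tool_rot": TCP orientation; "contact_force": force on the tool from outside, world axes, zero at the start; "torque": the same for the moment, N m; "opening": opening from 0.0 (shut) to 1.0 (fully open).
Only numpy, scipy, OpenCV 4.12 (cv2) and the standard library are available. Lean on these libraries where they do the work, as an engineer would, in place of code of your own. Each camera call takes 0.05 s, during which the arm holds its last target.

## Task

The small black open tote on the grey work board has four loose metal parts scattered in it. Take the tote by the lug on its corner, gently (the lug is thin moulding and breaks if squeezed hard, so grip with about 15 N), and raise that corner, with the opposite corner still resting on the board, until the tote leans at about 30 degrees and all four parts have slid together into the low corner. Finish while still holding the tote tilted like this: do not put it down or let go, and leave everything else on the bench where it is.

Things in the scene. Friction and masses are not known exactly. Their poses are not given: they have to be found in the camera images.
- tote: black plastic open tote, 180 (x) x 140 (y) x 45 (z) mm outside, walls and floor 4 mm, about 0.35 kg, loose on the grey work board whose top is 36 mm above the bench. Origin: centre of the underside, z up. At its (+x,+y) corner an upright lug 12 mm thick sticks out 44 mm along the tote's diagonal (37.9 degrees from its x towards its y axis), 15 to 63 mm above the underside
- tote_grip (a point): centre of the lug's free part, the place to grip from above, fingers closing across its 12 mm: 26 mm outside the wall corner on the diagonal, 45 mm above the tote's underside; axes as the tote. A grip of 10 to 20 N holds it; the lug breaks when the fingers load it over 30 N a side
- tote_low (a point): outer bottom corner of the tote diagonally opposite the lug, (-90,-70,0) mm in the tote's frame: it stays on the board as the pivot when the lug is raised
- tote_corner (a point): the inner floor corner opposite the lug, (-86,-66,4) mm in the tote's frame, where the parts must gather; the parts are slippery and run down there when the tote leans 20 degrees or more straight along its diagonal
- ring_a: steel spacer ring, 24 mm across, 13 mm bore, 10 mm high, 30 g, lying loose in the tote; origin: centre of its underside
- ring_b: a second ring like ring_a
- standoff_a: brass hexagonal standoff, 12 mm across flats, 22 mm long (its x), 20 g, lying loose in the tote; origin: middle of its length on the flat it was lying on
- standoff_b: a second standoff like standoff_a
- tweezers_a: steel tweezers, 124 x 15 x 10 mm, lying on the work board beside the tote; bystander
- tape_black: roll of black tape, 70 mm across, 18 mm high, lying on the board beside the tote; bystander
- flux_flask: yellow flask with black cap, 52 x 52 x 89 mm; bystander
- vial_a: white plastic vial lying down, 98 x 24 x 24 mm; bystander

How it is judged:
At the end, for the whole second after the job is handed in: Fingers hold the tote (over 1 N) leaning 20 to 40 degrees, grip point over 100 mm above the board, opposite bottom corner on it (within 12 mm); all four parts at rest inside, origins within 90 mm of the inner low corner; loose bystanders within 30 mm of their start (angle between tote's own z axis and vertical between 0.35 and 0.7 rad and height (world z) of tote_grip above 0.136 m and height (world z) of tote_low below 0.048 m and contact force between the fingers and tote above 1 N and angular speed of tote below 0.1 rad/s and distance between each of ring_a, ring_b, standoff_a, standoff_b and tote_corner below 0.09 m and z of each of ring_a, ring_b, standoff_a, standoff_b in the frame of tote_corner below 0.045 m and linear speed of each of ring_a, ring_b, standoff_a, standoff_b below 0.02 m/s and distance of each of tweezers_a, tape_black, flux_flask, vial_a from where it was at the start of the episode below 0.03 m); the arm keeps its last pose, push and grip.
It fails at once if the lug is squeezed or pushed too hard (the two fingers together over 60 N, 30 N a side) (contact force between the fingers and tote above 60 N).
It fails at once if a bystander is disturbed (moved over 30 mm) (distance of any of tweezers_a, tape_black, flux_flask, vial_a from where it was at the start of the episode above 0.03 m).
It also fails if it takes over 35 s, if anything falls off the work surface, if the arm or the gripper's body presses on something with over 40 N, if the wrist force passes 120 N, or if a joint passes its speed limit or range.

## Working session

There is one attempt and no reset: what is moved stays moved. The work goes in short steps, Python scripts to look and compute and a tool call to move; the robot and the scene stay as the last step left them, time stands still between calls to the robot, and variables do not carry over. Pictures are saved under pics/ and viewed, and the job is handed in when it is done.

Besides the shell and the picture viewer there is one more tool, called after "Call:" in YAML: its name, and indented under it one key for each argument. jog_arm: Moves the arm, as the interface text tells. Its arguments: {"type":"object","properties":{"targets":{"type":"array"},"force":{"type":"number"}},"required":["targets"]}

```bash
mkdir -p pics; cat > h.py <<'E'
import numpy as np, cv2
from scipy.spatial.transform import Rotation as R
from station import env, viewer, spotter
def cam(n,save=None):
    c=viewer.camera(n)
    if save: cv2.imwrite('pics/'+save,c['img'][:,:,::-1])
    return c
def rot(c):
    a=np.array(c['attitude'],float)
    return R.from_quat(a).as_matrix() if a.size==4 else a.reshape(3,3)
def onplane(c,pt,z):
    u,v=pt[0]*640,pt[1]*480
    d=rot(c)@np.array([(u-c['cx'])/c['fx'],(v-c['cy'])/c['fy'],1.])
    p=np.array(c['position']); return p+d*(z-p[2])/d[2]
def proj(c,P):
    q=rot(c).T@(np.array(P)-np.array(c['position'])); return np.array([c['fx']*q[0]/q[2]+c['cx'],c['fy']*q[1]/q[2]+c['cy']])
E
python3 - <<'E'
from h import *
print(env.get_obs(),env.pinch_z)
for n in('top','scene'):
    c=cam(n,n+'0.png'); print(n,c['position'],c['attitude'],c['fx'])
    for q,z in(('tote_grip',.081),('tote_low',.036),('tote_corner',.04),('tote',.036),('ring_a',.04),('standoff_a',.04),('tweezers_a',.036),('tape_black',.036),('flux_flask',0),('vial_a',0)):
        for r in spotter.landmark_of(c,q)[:2]:
            p=r['point'];print(q,round(r['p'],2),np.round(np.array(p)*[640,480]),onplane(c,p,z).round(3))
E
```

```text
{'clock': 0.0, 'joints': array([ 1.10780416,  0.33391735,  0.03989689,  1.46629483, -0.0133922 ,
        1.34329488, -0.05852469]), 'qd': array([-0.00119711, -0.00040696,  0.00081593,  0.00071326, -0.00160334,
        0.00084125,  0.00023495]), 'tau': array([-3.97764034e-04, -6.58560419e+01,  1.36538912e+00, -4.05571854e+01,
        1.69019331e-02,  1.26656817e-02, -6.26393989e-05]), 'position': array([ 0.23105138, -0.60699307,  0.19760594]), 'tool_rot': array([ 9.83507768e-01,  1.80864014e-01, -2.11173561e-04, -7.96655972e-04]), 'contact_force': array([-0.01502384,  0.3266623 , -0.37790536]), 'torque': array([ 0.00587742, -0.02803449, -0.02104147]), 'opening': 1.0044778013641251} 0.0187
top [0.23847168 0.01691597 1.49375924] [ 0.71231865 -0.6959319   0.06751445 -0.06101423] 571.3377715073656
tote_grip 0.88 [451. 198.] [ 0.603 -0.326  0.081]
tote_low 0.55 [401. 284.] [ 0.384 -0.206  0.036]
tote_corner 0.79 [406. 282.] [ 0.391 -0.218  0.04 ]
tote_corner 0.62 [479. 239.] [ 0.506 -0.406  0.04 ]
tote 0.56 [423. 246.] [ 0.486 -0.264  0.036]
ring_a 0.56 [433. 256.] [ 0.459 -0.288  0.04 ]
r
[... 435 characters left out ...]
5.9932413377183
tote_grip 0.55 [356. 156.] [ 0.617 -0.336  0.081]
tote_corner 0.65 [403. 217.] [ 0.402 -0.214  0.04 ]
tote_corner 0.53 [369. 196.] [ 0.523 -0.241  0.04 ]
tote 0.74 [345. 197.] [ 0.579 -0.204  0.036]
tote 0.73 [381. 197.] [ 0.492 -0.261  0.036]
ring_a 0.62 [393. 181.] [ 0.492 -0.339  0.04 ]
ring_a 0.57 [395. 193.] [ 0.464 -0.293  0.04 ]
standoff_a 0.41 [375. 180.] [ 0.54  -0.313  0.04 ]
standoff_a 0.35 [368. 192.] [ 0.532 -0.252  0.04 ]
tweezers_a 0.44 [347. 197.] [ 0.574 -0.207  0.036]
tape_black 0.71 [400. 169.] [ 0.501 -0.406  0.036]
tape_black 0.56 [371. 191.] [ 0.528 -0.267  0.036]
flux_flask 0.96 [306. 372.] [0.388 0.306 0.   ]
vial_a 0.58 [276. 399.] [0.409 0.391 0.   ]
```

```bash
python3 - <<'E'
import cv2
a=cv2.imread('pics/top0.png')[160:330,350:540]; cv2.imwrite('pics/topc.png',cv2.resize(a,None,fx=3.5,fy=3.5,interpolation=2))
a=cv2.imread('pics/scene0.png')[110:260,290:450]; cv2.imwrite('pics/scenec.png',cv2.resize(a,None,fx=4,fy=4,interpolation=2)[:600])
E
```

```text
(no output)
```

View pics/topc.png

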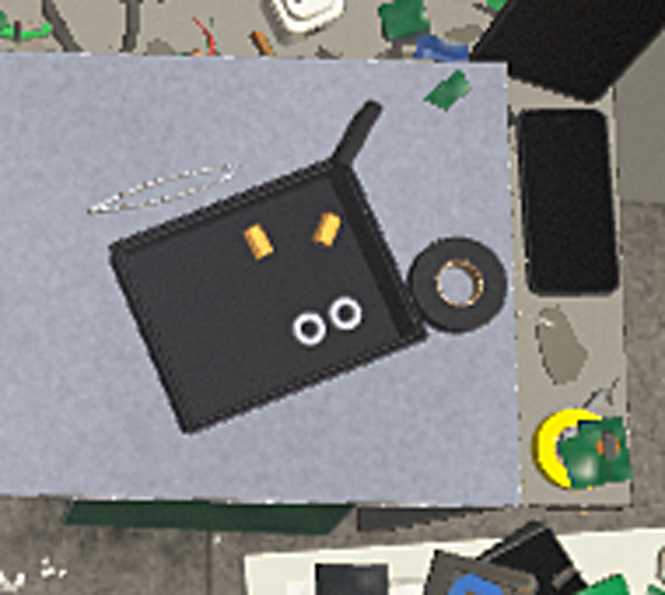

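View pics/scenec.png

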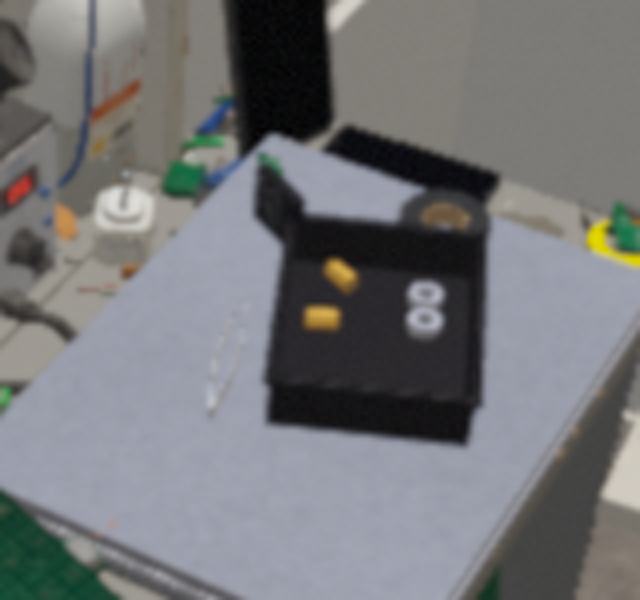

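```bash
python3 - <<'E'
from h import *
from scipy.optimize import least_squares
c=cam('top')
K=np.array([[188,432],[112,248],[345,160],[425,338],[375,102]])/3.5+[350,160]
d=np.array([.789,.614]);tip=np.array([.09,.07])+d*.044
L=np.array([[-.09,-.07],[-.09,.07],[.09,.07],[.09,-.07],tip])
Z=[.081,.081,.081,.081,.099]
W=np.array([onplane(c,k/[640,480],z)[:2] for k,z in zip(K,Z)]);print(W.round(3))
def f(p):
    M=np.array([[np.cos(p[2]),-np.sin(p[2])],[np.sin(p[2]),np.cos(p[2])]]);return ((L@M.T+p[:2])-W).ravel()
best=min((least_squares(f,[.48,-.28,a]) for a in np.arange(-3,3.2,.5)),key=lambda r:r.cost)
p=best.x;print(p,f(p).round(4))
M=np.array([[np.cos(p[2]),-np.sin(p[2])],[np.sin(p[2]),np.cos(p[2])]])
for n,l in(('grip',[.09+.026*.789,.07+.026*.614]),('low',[-.09,-.07]),('left',[-.09,.07]),('right',[.09,-.07])): print(n,(M@l+p[:2]).round(4))
print('diag yaw',np.degrees(p[2]+np.radians(37.9)))
T=R.from_quat(env.get_obs()['tool_rot']).as_matrix();print(T.round(3))
E
```

```text
[[ 0.383 -0.205]
 [ 0.514 -0.151]
 [ 0.583 -0.32 ]
 [ 0.454 -0.375]
 [ 0.622 -0.338]]
[ 0.48368097 -0.26241982 -1.17200523] [ 0.0017 -0.0017 -0.0008 -0.0016 -0.0002  0.002   0.0002  0.0026 -0.001
 -0.0013]
grip [ 0.6058 -0.3309]
low [ 0.3842 -0.2067]
left [ 0.5132 -0.1523]
right [ 0.4541 -0.3725]
diag yaw -29.250953442044917
[[ 0.935  0.356  0.   ]
 [ 0.356 -0.935  0.   ]
 [ 0.    -0.    -1.   ]]
```

View pics/scene0.png

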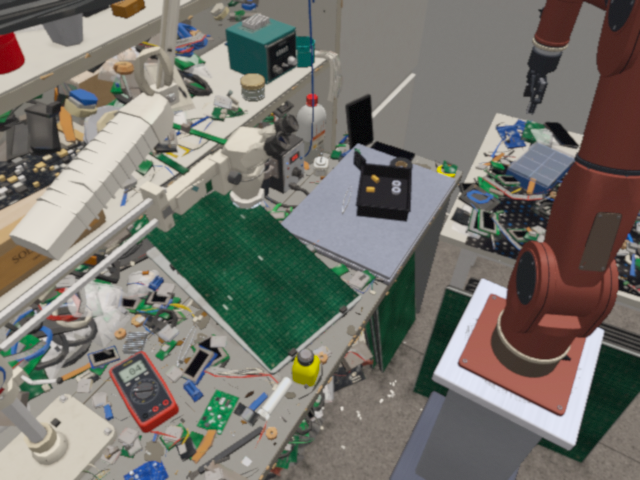

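View pics/top0.png

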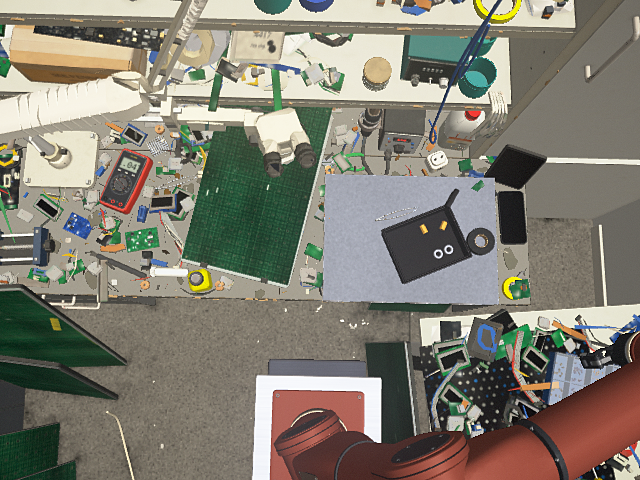

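```bash
python3 - <<'E'
from h import *
c=cam('scene')
for p in((348,150),(365,140),(352,150)): print(onplane(c,np.array(p)/[640,480],0))
c=cam('top')
for p in((520,189),(482,176),(498,191)): print(onplane(c,np.array(p)/[640,480],0))
# displacement in tool axes
o=env.get_obs();print(o['clock']);T=R.from_quat(o['tool_rot']).as_matrix()
d=np.array([.6058,-.3309,.2])-o['position'];print(T.T@d/.04)
E
```

```text
[ 0.70389111 -0.44936896  0.        ]
[ 0.68293639 -0.52938193  0.        ]
[ 0.69278077 -0.45645403  0.        ]
[ 0.65446891 -0.53439678  0.        ]
[ 0.68838555 -0.43217902  0.        ]
[ 0.6473621  -0.47438475  0.        ]
1.25
[11.21050747 -3.1291166  -0.03771642]
```

Call:
jog_arm:
  targets:
    - {"translation": [0.9, -0.26, 0], "angular": [0, 0, 0], "jaw": 0.6}
    - {"translation": [0.9, -0.26, 0], "angular": [0, 0, 0], "jaw": 0.6}
    - {"translation": [0.9, -0.26, 0], "angular": [0, 0, 0], "jaw": 0.6}
    - {"translation": [0.9, -0.26, 0], "angular": [0, 0, 0], "jaw": 0.6}
    - {"translation": [0.9, -0.26, 0], "angular": [0, 0, 0], "jaw": 0.6}
    - {"translation": [0.9, -0.26, 0], "angular": [0, 0, 0], "jaw": 0.6}
    - {"translation": [0.9, -0.26, 0], "angular": [0, 0, 0], "jaw": 0.6}
    - {"translation": [0.9, -0.26, 0], "angular": [0, 0, 0], "jaw": 0.6}
    - {"translation": [0.9, -0.26, 0], "angular": [0, 0, 0], "jaw": 0.6}
    - {"translation": [0.9, -0.26, 0], "angular": [0, 0, 0], "jaw": 0.6}
    - {"translation": [0.9, -0.26, 0], "angular": [0, 0, 0], "jaw": 0.6}
    - {"translation": [0.9, -0.26, 0], "angular": [0, 0, 0], "jaw": 0.6}
  force: 15

```text
clock: 2.25
position: [0.5919, -0.3359, 0.1987]
tool_rot: [0.984, 0.181, 0.0, 0.0]
contact_force: [0.9, -1.3, 0.1]
opening: 0.599
```

Call:
jog_arm:
  targets:
    - {"translation": [0, 0, 0], "angular": [0, 0, 6], "jaw": 0.6}
    - {"translation": [0, 0, 0], "angular": [0, 0, 6], "jaw": 0.6}
    - {"translation": [0, 0, 0], "angular": [0, 0, 6], "jaw": 0.6}
    - {"translation": [0, 0, 0], "angular": [0, 0, 6], "jaw": 0.6}
    - {"translation": [0, 0, 0], "angular": [0, 0, 6], "jaw": 0.6}
    - {"translation": [0, 0, 0], "angular": [0, 0, 6], "jaw": 0.6}
    - {"translation": [0, 0, 0], "angular": [0, 0, 6], "jaw": 0.6}
    - {"translation": [0, 0, 0], "angular": [0, 0, 6], "jaw": 0.6}
    - {"translation": [0, 0, 0], "angular": [0, 0, 2], "jaw": 0.6}
    - {"translation": [0, 0, 0], "angular": [0, 0, 0], "jaw": 0.6}

```text
clock: 3.08
position: [0.5906, -0.337, 0.1985]
tool_rot: [0.968, -0.252, -0.0, 0.0]
contact_force: [-0.4, -0.0, -0.5]
opening: 0.602
```

```bash
cat > st.py <<'E'
from h import *
def go(t):
    o=env.get_obs();T=R.from_quat(o['tool_rot']).as_matrix()
    print(o['clock'],o['position'].round(4),'op',round(o['opening'],3),'F',o['contact_force'].round(2),'q',o['joints'].round(2))
    print(T.round(3)); print('d',T.T@(np.array(t)-o['position'])/.04)
E
python3 - <<'E'
from st import *
go([.6058,-.3309,.062])
c=cam('wrist','w1.png')
for q,z in(('tote_grip',.081),):
    for r in spotter.landmark_of(c,q)[:2]: print(r['p'],np.array(r['point'])*[640,480],onplane(c,r['point'],z))
print(proj(c,[.6058,-.3309,.081]))
E
```

```text
3.0833 [ 0.5906 -0.337   0.1985] op 0.602 F [-0.42 -0.02 -0.45] q [ 0.48  0.4  -0.03  1.38  0.01  1.37 -1.64]
[[ 0.873 -0.489 -0.   ]
 [-0.489 -0.873 -0.   ]
 [-0.     0.    -1.   ]]
d [ 0.25664184 -0.31974867  3.41155662]
0.75 [303.872 207.504] [ 0.61253341 -0.32969043  0.081     ]
[309.2686353  213.77548391]
```

View pics/w1.png

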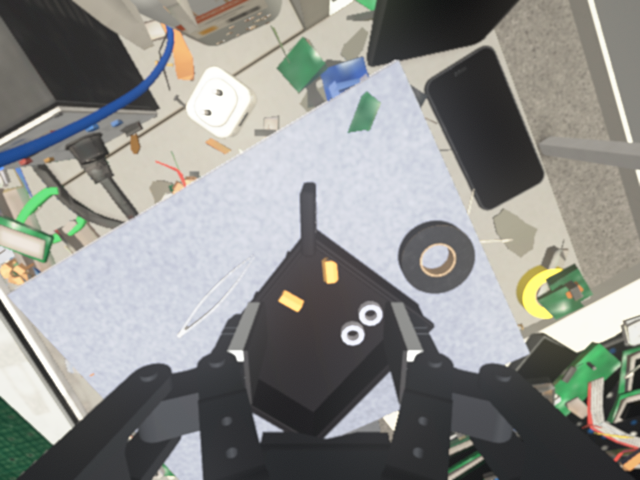

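```bash
python3 - <<'E'
from st import *
import cv2
c=cam('wrist')
for p in((308,184),(309,240)): print(onplane(c,np.array(p)/[640,480],.099))
D=np.array([.8725,-.4886])
for s in (.044-.026,-.026): print(proj(c,[*(np.array([.6058,-.3309])+D*s),.099]))
a=cv2.imread('pics/w1.png')[170:270,250:370];cv2.imwrite('pics/w1c.png',cv2.resize(a,None,fx=6,fy=6))
E
```

```text
[ 0.6298206  -0.34440513  0.099     ]
[ 0.5909597  -0.32294973  0.099     ]
[308.08684391 196.5455449 ]
[308.73211778 250.87685386]
```

View pics/w1c.png

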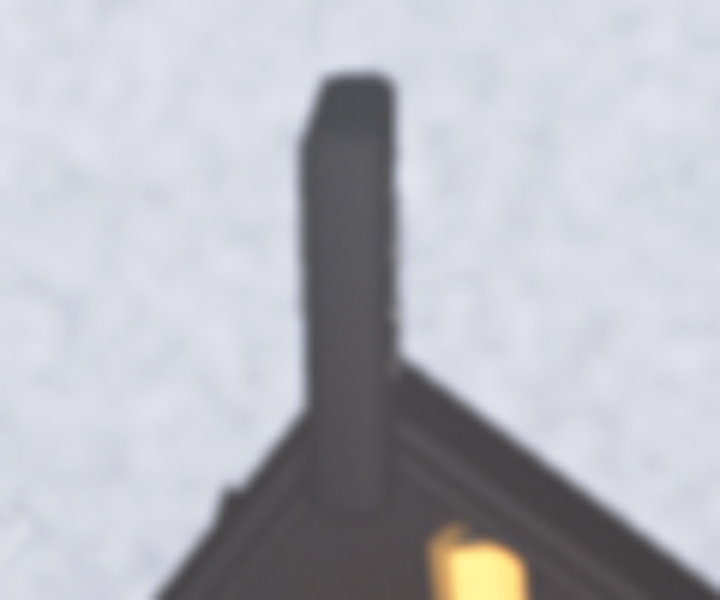

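Call:
jog_arm:
  targets:
    - {"translation": [0.15, -0.16, 0], "angular": [0, 0, 0], "jaw": 0.6}
    - {"translation": [0.15, -0.16, 0], "angular": [0, 0, 0], "jaw": 0.6}
    - {"translation": [0, 0, 0.5], "angular": [0, 0, 0], "jaw": 0.6}
    - {"translation": [0, 0, 0.5], "angular": [0, 0, 0], "jaw": 0.6}
    - {"translation": [0, 0, 0.5], "angular": [0, 0, 0], "jaw": 0.6}
    - {"translation": [0, 0, 0.5], "angular": [0, 0, 0], "jaw": 0.6}
    - {"translation": [0, 0, 0], "angular": [0, 0, 0], "jaw": 0.6}
    - {"translation": [0, 0, 0], "angular": [0, 0, 0], "jaw": 0.6}

```text
clock: 3.9
position: [0.6074, -0.3309, 0.1176]
tool_rot: [0.968, -0.251, -0.001, -0.0]
contact_force: [0.1, -1.0, 0.3]
opening: 0.595
```

```bash
python3 - <<'E'
from st import *
go([.6075,-.332,.062])
c=cam('wrist','w2.png')
D=np.array([.8725,-.4886])
for s in (.044-.024,-.024): print(proj(c,[*(np.array([.6058,-.3309])+D*s),.099]))
E
```

```text
3.9 [ 0.6074 -0.3309  0.1176] op 0.595 F [ 0.12 -1.    0.28] q [ 0.46  0.47 -0.04  1.44  0.02  1.23 -1.66]
[[ 0.874 -0.486 -0.002]
 [-0.486 -0.874  0.001]
 [-0.002 -0.    -1.   ]]
d [0.01885373 0.02282654 1.39010646]
[326.23888533 242.81337214]
[325.97465026 312.43578841]
```

View pics/w2.png

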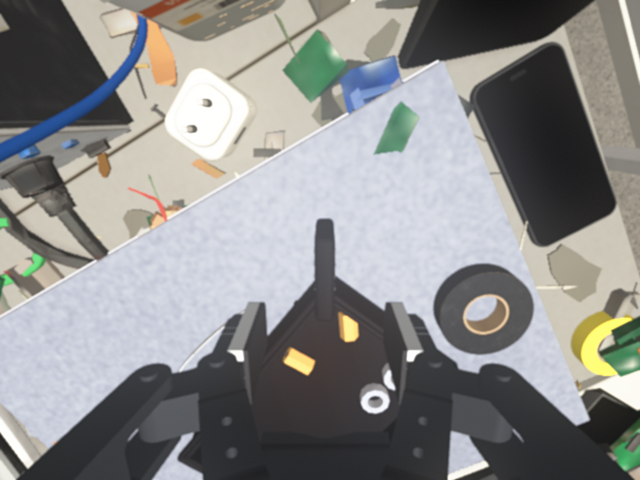

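Call:
jog_arm:
  targets:
    - {"translation": [0, 0, 0.4], "angular": [0, 0, 0], "jaw": 0.6}
    - {"translation": [0, 0, 0.4], "angular": [0, 0, 0], "jaw": 0.6}
    - {"translation": [0, 0, 0.4], "angular": [0, 0, 0], "jaw": 0.6}
    - {"translation": [0, 0.02, 0.2], "angular": [0, 0, 0], "jaw": 0.6}
    - {"translation": [0, 0, 0], "angular": [0, 0, 0], "jaw": 0.6}
    - {"translation": [0, 0, 0], "angular": [0, 0, 0], "jaw": 0.4}
    - {"translation": [0, 0, 0], "angular": [0, 0, 0], "jaw": 0.25}
  force: 15

```text
clock: 4.53
position: [0.6079, -0.3329, 0.0643]
tool_rot: [0.968, -0.252, 0.001, 0.0]
contact_force: [0.1, 0.4, 0.3]
opening: 0.323
```

```bash
python3 - <<'E'
from st import *
go([.6075,-.332,.062])
c=cam('wrist','w3.png')
E
```

```text
4.5333 [ 0.6079 -0.3329  0.0643] op 0.323 F [0.15 0.45 0.32] q [ 0.46  0.51 -0.04  1.5   0.02  1.13 -1.66]
[[ 0.873 -0.487  0.002]
 [-0.487 -0.873 -0.001]
 [ 0.002 -0.    -1.   ]]
d [-0.02070336 -0.01485209  0.057958  ]
```

View pics/w3.png

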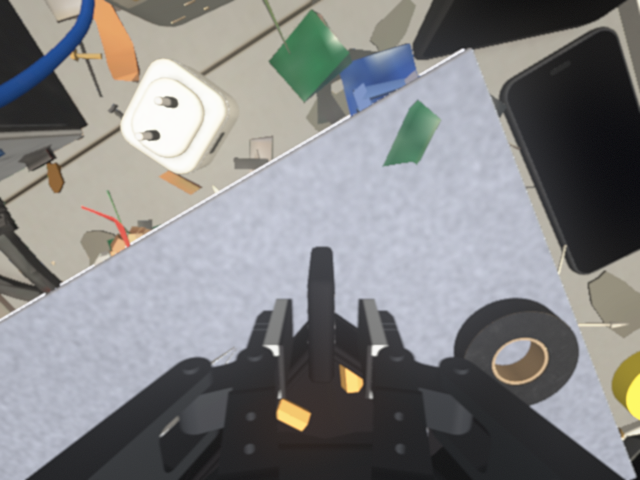

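Call:
jog_arm:
  targets:
    - {"translation": [0, 0, 0], "angular": [0, 0, 0], "jaw": 0.2}
    - {"translation": [0, 0, 0], "angular": [0, 0, 0], "jaw": 0.17}
    - {"translation": [0, 0, 0], "angular": [0, 0, 0], "jaw": 0.15}
    - {"translation": [0, 0, 0], "angular": [0, 0, 0], "jaw": 0.1}
    - {"translation": [0, 0, 0], "angular": [0, 0, 0], "jaw": 0.05}
    - {"translation": [0, 0, 0], "angular": [0, 0, 0], "jaw": 0}
    - {"translation": [0, 0, 0], "angular": [0, 0, 0], "jaw": 0}
    - {"translation": [0, 0, 0], "angular": [0, 0, 0], "jaw": 0}
  force: 15

```text
clock: 5.25
position: [0.6075, -0.3323, 0.0632]
tool_rot: [0.968, -0.252, 0.001, -0.0]
contact_force: [0.1, 1.8, 4.5]
opening: 0.127
```

```bash
python3 - <<'E'
from st import *
go([.6075,-.332,.062])
c=cam('wrist','w4.png')
E
```

```text
5.25 [ 0.6075 -0.3323  0.0632] op 0.127 F [0.06 1.78 4.47] q [ 0.46  0.51 -0.04  1.5   0.02  1.13 -1.66]
[[ 0.873 -0.487  0.001]
 [-0.487 -0.873 -0.   ]
 [ 0.001 -0.    -1.   ]]
d [-0.00236504 -0.00667725  0.02879877]
```

View pics/w4.png

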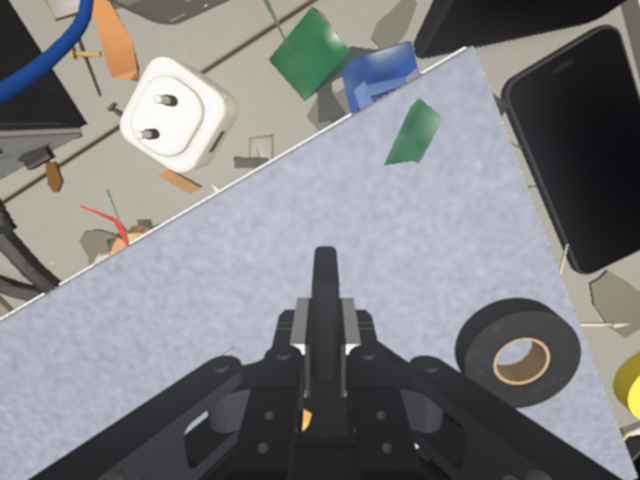

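Call:
jog_arm:
  targets:
    - {"translation": [-0.016, 0, -0.14], "angular": [0, 1.25, 0], "jaw": 0}
    - {"translation": [-0.016, 0, -0.14], "angular": [0, 1.25, 0], "jaw": 0}
    - {"translation": [-0.016, 0, -0.14], "angular": [0, 1.25, 0], "jaw": 0}
    - {"translation": [-0.016, 0, -0.14], "angular": [0, 1.25, 0], "jaw": 0}
    - {"translation": [-0.016, 0, -0.14], "angular": [0, 1.25, 0], "jaw": 0}
    - {"translation": [-0.016, 0, -0.14], "angular": [0, 1.25, 0], "jaw": 0}
    - {"translation": [-0.016, 0, -0.14], "angular": [0, 1.25, 0], "jaw": 0}
    - {"translation": [-0.016, 0, -0.14], "angular": [0, 1.25, 0], "jaw": 0}
    - {"translation": [0, 0, 0], "angular": [0, 0, 0], "jaw": 0}

```text
clock: 6.05
position: [0.5992, -0.3282, 0.1084]
tool_rot: [0.964, -0.251, 0.086, 0.022]
contact_force: [-0.7, 0.0, -1.9]
opening: 0.126
```

```bash
cat > chk.py <<'E'
from st import *
import sys
t=np.radians(float(sys.argv[1])); r=[.2562*np.cos(t)-.0272*np.sin(t),.036+.2562*np.sin(t)+.0272*np.cos(t)]
go([.3842+.8716*r[0],-.2067-.4902*r[0],r[1]])
c=cam('scene','s%s.png'%sys.argv[1])
a=c['img'][90:240,280:440,::-1];cv2.imwrite('pics/sc%s.png'%sys.argv[1],cv2.resize(a,None,fx=4,fy=4,interpolation=2))
E
python3 chk.py 10
```

```text
6.05 [ 0.5992 -0.3282  0.1084] op 0.126 F [-0.71  0.04 -1.89] q [ 0.46  0.33 -0.05  1.67  0.04  0.96 -1.67]
[[ 0.859 -0.487  0.154]
 [-0.48  -0.873 -0.086]
 [ 0.177 -0.    -0.984]]
d [ 0.00962897 -0.01265148  0.0291538 ]
```

View pics/sc10.png

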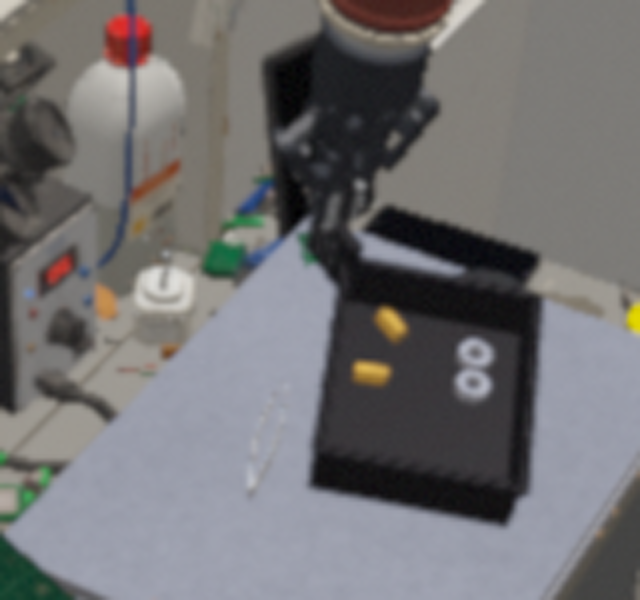

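Call:
jog_arm:
  targets:
    - {"translation": [-0.016, 0, -0.14], "angular": [0, 1.25, 0], "jaw": 0}
    - {"translation": [-0.016, 0, -0.14], "angular": [0, 1.25, 0], "jaw": 0}
    - {"translation": [-0.016, 0, -0.14], "angular": [0, 1.25, 0], "jaw": 0}
    - {"translation": [-0.016, 0, -0.14], "angular": [0, 1.25, 0], "jaw": 0}
    - {"translation": [-0.016, 0, -0.14], "angular": [0, 1.25, 0], "jaw": 0}
    - {"translation": [-0.016, 0, -0.14], "angular": [0, 1.25, 0], "jaw": 0}
    - {"translation": [-0.016, 0, -0.14], "angular": [0, 1.25, 0], "jaw": 0}
    - {"translation": [-0.016, 0, -0.14], "angular": [0, 1.25, 0], "jaw": 0}
    - {"translation": [0, 0, 0], "angular": [0, 0, 0], "jaw": 0}

```text
clock: 6.85
position: [0.5851, -0.3203, 0.1502]
tool_rot: [0.953, -0.248, 0.17, 0.044]
contact_force: [0.9, 0.5, -2.0]
opening: 0.126
```

```bash
python3 chk.py 20
```

```text
6.85 [ 0.5851 -0.3203  0.1502] op 0.126 F [ 0.9   0.5  -1.99] q [ 0.46  0.15 -0.05  1.85  0.06  0.8  -1.7 ]
[[ 0.82  -0.487  0.301]
 [-0.457 -0.873 -0.168]
 [ 0.345 -0.    -0.939]]
d [ 0.00600339 -0.01354135  0.02978525]
```

View pics/sc20.png

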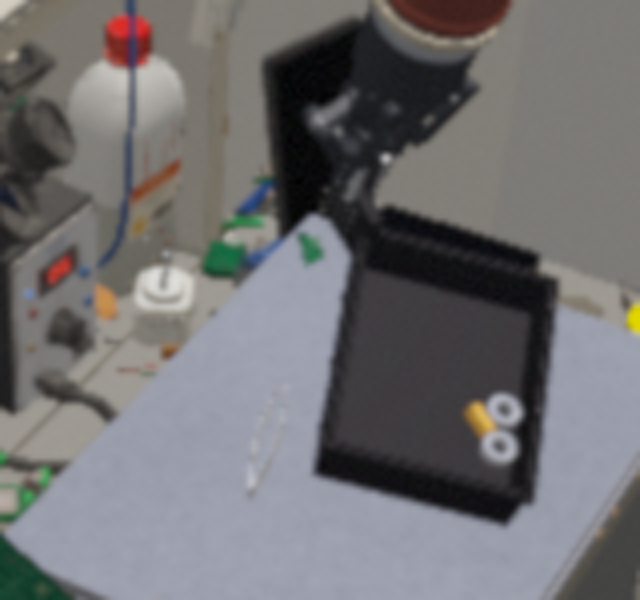

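Parts are already sliding to the low corner. I'll continue to 30°.

Call:
jog_arm:
  targets:
    - {"translation": [-0.016, 0, -0.138], "angular": [0, 1.25, 0], "jaw": 0}
    - {"translation": [-0.016, 0, -0.138], "angular": [0, 1.25, 0], "jaw": 0}
    - {"translation": [-0.016, 0, -0.138], "angular": [0, 1.25, 0], "jaw": 0}
    - {"translation": [-0.016, 0, -0.138], "angular": [0, 1.25, 0], "jaw": 0}
    - {"translation": [-0.016, 0, -0.138], "angular": [0, 1.25, 0], "jaw": 0}
    - {"translation": [-0.016, 0, -0.138], "angular": [0, 1.25, 0], "jaw": 0}
    - {"translation": [-0.016, 0, -0.138], "angular": [0, 1.25, 0], "jaw": 0}
    - {"translation": [-0.016, 0, -0.138], "angular": [0, 1.25, 0], "jaw": 0}
    - {"translation": [0, 0, 0], "angular": [0, 0, 0], "jaw": 0}
    - {"translation": [0, 0, 0], "angular": [0, 0, 0], "jaw": 0}
    - {"translation": [0, 0, 0], "angular": [0, 0, 0], "jaw": 0}
    - {"translation": [0, 0, 0], "angular": [0, 0, 0], "jaw": 0}

```text
clock: 7.9
position: [0.5657, -0.3094, 0.1867]
tool_rot: [0.935, -0.243, 0.25, 0.065]
contact_force: [1.1, -0.1, -2.2]
opening: 0.131
```

Call:
jog_arm:
  targets:
    - {"translation": [0, 0, 0], "angular": [0, 0, 0], "jaw": 0}
    - {"translation": [0, 0, 0], "angular": [0, 0, 0], "jaw": 0}
    - {"translation": [0, 0, 0], "angular": [0, 0, 0], "jaw": 0}
    - {"translation": [0, 0, 0], "angular": [0, 0, 0], "jaw": 0}
    - {"translation": [0, 0, 0], "angular": [0, 0, 0], "jaw": 0}
    - {"translation": [0, 0, 0], "angular": [0, 0, 0], "jaw": 0}
    - {"translation": [0, 0, 0], "angular": [0, 0, 0], "jaw": 0}
    - {"translation": [0, 0, 0], "angular": [0, 0, 0], "jaw": 0}

```text
clock: 8.57
position: [0.5655, -0.3094, 0.1869]
tool_rot: [0.935, -0.243, 0.251, 0.065]
contact_force: [-0.1, -1.3, -1.9]
opening: 0.124
```

```bash
python3 chk.py 30; python3 - <<'E'
from h import *
c=cam('top','t30.png'); cv2.imwrite('pics/t30c.png',cv2.resize(c['img'][160:330,350:540,::-1],None,fx=3.5,fy=3.5,interpolation=2))
print('low',proj(c,[.3842,-.2067,.036]))
for q in('tweezers_a','tape_black','flux_flask','vial_a'):
    for r in spotter.landmark_of(c,q)[:2]: print(q,round(r['p'],2),onplane(c,r['point'],.036).round(3))
E
```

```text
8.5667 [ 0.5655 -0.3094  0.1869] op 0.124 F [-0.12 -1.32 -1.87] q [ 0.46 -0.03 -0.06  2.02  0.09  0.63 -1.74]
[[ 0.756 -0.487  0.437]
 [-0.422 -0.873 -0.244]
 [ 0.5   -0.    -0.866]]
d [ 0.0076805  -0.0149237  -0.01697047]
low [401.64438619 284.51800494]
tweezers_a 0.73 [ 0.498 -0.408  0.036]
tweezers_a 0.4 [ 0.578 -0.191  0.036]
flux_flask 0.67 [0.377 0.31  0.036]
vial_a 0.59 [0.409 0.384 0.036]
```

View pics/sc30.png

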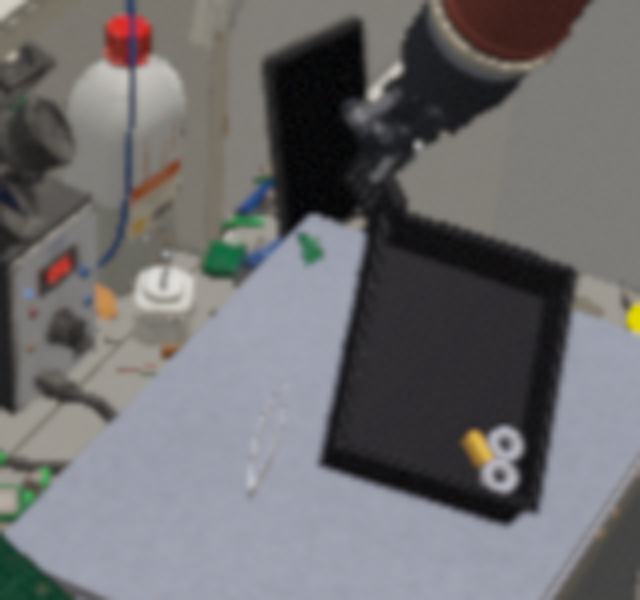

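View pics/t30c.png

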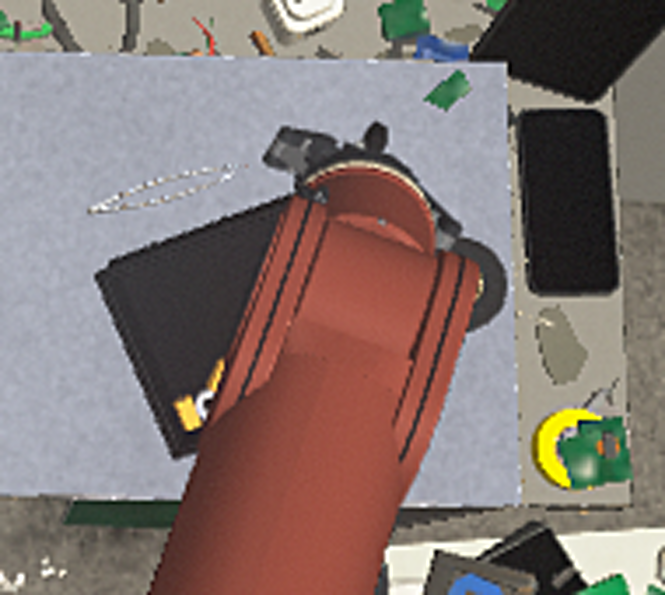

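```bash
python3 - <<'E'
from h import *
D=np.array([.8716,-.4902,0]);D/=np.linalg.norm(D)
ax=np.cross(D,[0,0,1])   # rotates D toward up
Rm=(R.from_rotvec(ax*np.radians(30))*R.from_euler('z',-1.172))
low=np.array([.3842,-.2067,.036])
W=lambda l: low+Rm.apply(np.array(l)-[-.09,-.07,0])
print(W([.1105,.086,.045]))
cs=cam('scene');ct=cam('top')
def fl(c,u,h):
    n=Rm.apply([0,0,1]);p0=W([0,0,.004+h]);d=rot(c)@np.array([(u[0]-c['cx'])/c['fx'],(u[1]-c['cy'])/c['fy'],1.]);P=np.array(c['position'])
    x=P+d*(n@(p0-P))/(n@d); l=Rm.inv().apply(x-low)+[-.09,-.07,0]; return l
for nm,c,u,h in(('ringU',cs,(505/4+280,443/4+90),.01),('ringL',cs,(500/4+280,475/4+90),.01),('st1',cs,(477/4+280,448/4+90),.006),('st1top',ct,(217/3.5+350,380/3.5+160),.006),('st2',ct,(187/3.5+350,412/3.5+160),.008)):
    l=fl(c,u,h); l2=l.copy(); l2[2]=.004; print(nm,l.round(3),'dist',np.linalg.norm(l2-[-.086,-.066,.004]).round(3))
for k in([-.09,-.07,.045],[-.09,.07,.045],[.09,-.07,.045]):
    print(k,(proj(ct,W(k))-[350,160])*3.5,(proj(cs,W(k))-[280,90])*4)
E
```

```text
[ 0.55653837 -0.30317669  0.20199092]
ringU [-0.037 -0.05   0.014] dist 0.051
ringL [-0.062 -0.051  0.014] dist 0.029
st1 [-0.045 -0.033  0.01 ] dist 0.053
st1top [-0.047 -0.036  0.01 ] dist 0.049
st2 [-0.076 -0.051  0.012] dist 0.018
[-0.09, -0.07, 0.045] [173.73391701 457.75705156] [539.67115364 506.23949469]
[-0.09, 0.07, 0.045] [ 96.67817641 280.24815986] [343.27364074 444.77130043]
[0.09, -0.07, 0.045] [418.88312542 375.78019221] [576.55328318 271.1687297 ]
```

```bash
python3 - <<'E'
from h import *
o=env.get_obs();print(o['clock'],o['opening'],o['contact_force'])
print(env.finish_job())
E
```

```text
8.9667 0.1243077770665431 [ 0.12189935 -0.14989166 -2.04515231]
the job is handed in; nothing more can be done
None
```

I took the tote by its lug with a 15 N grip and raised that corner about its low corner to a 30° lean. I handed the job in at about 9 s, still holding it tilted.

- **Tote:** a model of it leaning 30°, with its low corner where I first measured it on the board, matched the top picture within about 2 mm. By that model the grip point is about 0.20 m above the bench. In the scene picture the rim's left corner looked about 7 px off; I probably picked the bottom edge there and did not follow it up.
- **Grip:** the fingers were still on the lug at the end (opening 0.124), with about 2 N of the tote's weight on the wrist. The contact force between fingers and lug can't be read directly, so I relied on the 15 N setting. The interface gives the gripper's range as 20 to 120 N, but the 15 N command was not refused.
- **Parts:** all four lie near the low corner, about 18 to 53 mm from it, well inside the 90 mm limit. The two rings and one standoff were measured in the scene picture. The other standoff was hidden there by the wall, so I measured it in the top picture.
- **Bystanders:** the tweezers, flask and vial were found where they started. The network did not find the tape at the end and gave its place a "tweezers" label, but the picture shows the tape unmoved.

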